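# Load a filter carrier and unlatch it from its dock

### The job

Load the filter carrier where it sits latched in its dock: first set the stemmed body stem-up on the floor of the round pocket and let go of it, then set the spacer ring over the stem so that it lies flat on the body, and let go of it. Then pinch the carrier's two side catches together with the fingers, lift the loaded carrier straight out of the dock and finish still holding it level by the pinched catches, about 10 cm above its seat, with both parts still in the pocket. Leave everything else on the bench where it is.

Things in the scene. Friction and masses are not known exactly. Their poses are not given: they have to be found in the camera images.
- dock: aluminium base 126 x 86 mm, fixed to the bench, its long side along its x axis; origin at the centre of its underside, on the bench top. Steel ledges on its two long (y) sides, 24 mm high, reach over the hooks of the carrier's catches; end stops 22 mm high. The carrier's seat is 8 mm above the origin.
- carrier: loose grey block 100 mm long (x) x 43 wide (y) x 20 high, 0.25 kg; origin at the centre of its underside; sits in the dock parallel to it with about 1 mm of play. Round pocket in the middle of its top, 34 mm across, 14 mm deep. A white upright catch plate at the middle of each long side (+y, -y). It cannot leave the dock until both catches are pressed in together.
- pocket_floor (a point): centre of the flat pocket floor, 6 mm above the carrier's underside (14 mm above the bench while docked); axes as the carrier's; pocket rim 14 mm higher. To set parts in, close the fingers along the carrier's x axis: they fit between the catch plates (inner faces 53 mm apart along y) and have open room above the block along x.
- tabs_mid (a point): point midway between the two catch plates, 44 mm above the carrier's underside (52 mm above the bench while docked): pinch here, closing along the carrier's y axis. Outer faces 60 mm apart at rest, 50 mm fully pinched; plates 28 mm wide (x), their tops 16 mm above this point; fingertips have room down to the 24 mm high dock ledges.
- catch_left (a joint): catch plate on the carrier's +y side, slides along y: 0 at rest (hooked under the dock's ledge), grows as it is pressed in, 0.005 m = fully in against the block; unhooked above about 0.003; spring about 3.6 N at rest, 6.6 N fully in
- catch_right (a joint): the same on the carrier's -y side
- stem_body_mid (a point): stemmed body, aluminium, stands on the bench left or right of the dock: disc 30 mm across, 8 mm high, with an upright stem 12 mm across up to 32 mm over its underside; 60 g; this point is on the axis, half-way up (16 mm). Seated in the pocket it is 16 mm above the pocket floor, the stem reaching 18 mm over the pocket's rim.
- ring_mid (a point): spacer ring, steel, lies flat on the bench on the other side of the dock: 30 mm outside, 17 mm hole, 16 mm high, 50 g; this point is on its axis, half-way up (8 mm). Seated over the stem it rests on the disc with this point 16 mm above the pocket floor, its upper 10 mm standing out of the pocket.
- stopper: bystander: orange tapered rubber stopper, 30 mm wide and 29 mm high; leave alone
- union: bystander: brass pipe union, 44 mm long; leave alone
- filter_a: bystander: white round filter cassette with a small top nozzle, 40 mm wide and 38 mm high; leave alone
- stopwatch: bystander: black digital stopwatch lying flat, 61 x 54 x 16 mm; leave alone
- spanner: bystander: open-ended spanner, 169 mm long and 6 mm thick; leave alone
- tee: bystander: white plastic tee piece, 60 mm long; leave alone

How it is judged:
On the way, in this order (a step that is already met when the one before it is completed fails the run):
1. the stemmed body stands upright on the pocket floor, let go, with the ring not yet on it and the carrier docked (horizontal distance between stem_body_mid and pocket_floor below 0.004 m and z of stem_body_mid in the frame of pocket_floor between 0.014 and 0.018 m and angle between stem_body_mid's own z axis and vertical below 0.1 rad and contact force between the fingers and stem_body below 0.1 N and distance between ring_mid and pocket_floor above 0.03 m and z of carrier in the frame of dock below 0.012 m), for 0.2 s.
2. the ring lies flat on the body, over its stem, let go, with the carrier docked (horizontal distance between each of stem_body_mid, ring_mid and pocket_floor below 0.004 m and z of stem_body_mid in the frame of pocket_floor between 0.014 and 0.018 m and z of ring_mid in the frame of pocket_floor between 0.014 and 0.018 m and angle between ring_mid's own z axis and vertical below 0.1 rad and contact force between the fingers and spacer_ring below 0.1 N and z of carrier in the frame of dock below 0.012 m), for 0.2 s.
At the end, for the whole second after the job is handed in: The carrier is held still by both catches, each pressed in over 3.2 mm, its underside at least 70 mm above its seat in the dock, within 0.15 rad of level, clear of the dock; stemmed body and ring still seated in the pocket (2 mm in height, 6 mm sideways) (z of carrier in the frame of dock above 0.078 m and angle between carrier's own z axis and vertical below 0.15 rad and value of joint each of catch_left, catch_right above 0.0032 m and contact force between the fingers and catch_left above 1 N and contact force between the fingers and catch_right above 1 N and contact force between carrier and dock below 0.1 N and linear speed of carrier below 0.03 m/s and horizontal distance between each of stem_body_mid, ring_mid and pocket_floor below 0.006 m and z of stem_body_mid in the frame of pocket_floor between 0.014 and 0.018 m and z of ring_mid in the frame of pocket_floor between 0.014 and 0.018 m); the arm keeps its last pose, push and grip.
It fails at once if a bystander is moved by more than 3 cm (distance of any of stopper, union, filter_a, stopwatch, spanner, tee from where it was at the start of the episode above 0.03 m).
It also fails if it takes over 62 s, if anything falls off the work surface, if the arm or the gripper's body presses on something with over 40 N, if the wrist force passes 120 N, or if a joint passes its speed limit or range.

### The arm

A 6-joint arm with a two-finger parallel gripper is mounted at the origin on a cart in front of the work surface, level with it; the furniture and walls round the work are solid. World frame = base frame: x ahead of the robot, y to its left, z up, the work surface at z = 0. Lengths are in m, angles in rad, forces in N, time in s.
With the tool pointing down it reaches from about 0.25 to 0.85 m from the base axis. Payload 12.5 kg.
Tool frame: the origin (TCP) lies at the very end of the fingers, on their centre line; the grasp point (between the pads) lies r.grip_depth behind it (r.grip_depth is the distance from the TCP to the grasp point, in m); z points along the fingers, y is the line along which they close (so a half turn about z gives the same grasp; the last joint's range is limited). The gripper opens to 93 mm and grips with 3 to 60 N. Pads are 15 mm wide; open, the fingers measure 128 mm over their backs; the gripper's body (75 mm by 188 mm) begins 65 mm behind the grasp point.
Start: joints at [-1.289, 0.351, 1.652, -0, 1.139, -0.085], TCP at [0.197, -0.513, 0.181] pointing down, gripper open.
Joint ranges: [-2.75, 2.75], [-0.79, 2.1], [0.01, 2.65], [-1.57, 4.71], [0.07, 3.14], [-2.87, 2.87]. Speed limits (rad/s): [2.22, 2.22, 2.79, 3.14, 3.14, 3.14].

### API

Orientations are given as a unit quaternion [w, x, y, z].
In Python, from bench import readout, viewer, r gives the robot as it stands.
- The arm moves only by the tool apply_moves, never from a script. Its argument "series" is a list of rows, each a list of 7 numbers: the shift along the tool's x, y, z in mm, then the turn, a rotation vector about the tool's x, y, z in rad, then the opening, from -1 (shut) to 1 (fully open). In form: [[x, y, z, ax, ay, az, jaw], ...]. A call has 1 to 12 rows; each row is the pose to reach, as a shift and turn from the pose commanded when the call began, along the tool's axes at that moment; what a row does not reach only later rows make up. A row lasts 1/12 s, in which the tool goes at most 41.7 mm and 7.16 degrees, less where a joint would pass 70% of its speed; a pose out of reach is approached as far as the arm can. A call with a gripper value outside its range is refused whole. The fingers move at their own pace and stop on an object; "grip_force" is the grip in N (left out, the last holds). Time passes only in rows, so rows that repeat a pose let the fingers close. It gives the time, the measured TCP pose, the force, the opening and the grip force at its end, in the units of the state.
- readout.observe(): the state, without advancing time (a new reading comes with each control period).
- viewer.read_camera(name): name is "side" or "top"; returns a dict with "image" (480x640x3 uint8, blue, green, red), "mtx" (3x3 intrinsics, pixels), "pose" (4x4, takes a point from camera to world coordinates). Camera axes: x right, y up, looking along -z (the intrinsics and any distortion apply to the point x, -y, -z); pixel columns grow to the right and rows downward; lengths in m; the calibration is good to about 2 mm. A picture is of the moment at which its call begins. There is no depth.
- r.finish_job(): hands the job in; it is judged then, once.
The state is a dict: "t": time; "joint_positions": joint angles; "dq": joint speeds; "joint_torque": joint torques, N m; "ee_pos": TCP position; "eef_rot": TCP orientation; "contact_force": force on the tool from outside, world axes, zero at the start; "wrist_torque": the same for the moment, N m; "grip_width": finger opening in m; "gripper_force": force on a finger pad.
Only numpy, scipy, OpenCV 4.12 (cv2) and the standard library are available. Lean on these libraries where they do the work, as an engineer would, in place of code of your own. Each camera call takes 0.05 s, during which the arm holds its last target. There are 200 camera calls.

## Working session

There is one attempt and no reset: what is moved stays moved. The work goes in short steps, Python scripts to look and compute and a tool call to move; the robot and the scene stay as the last step left them, time stands still between calls to the robot, and variables do not carry over. Pictures are saved under pics/ and viewed, at most 10 in all, crops included, and the job is handed in when it is done.

Besides the shell and the picture viewer there is one more tool, called after ">>>" in YAML: its name, and indented under it one key for each argument. apply_moves: Moves the arm, as the interface text tells. Its arguments: {"type":"object","properties":{"series":{"type":"array"},"grip_force":{"type":"number"}},"required":["series"]}

```bash
ls; mkdir -p pics
cat > h.py <<'E'
import numpy as np, cv2
from bench import readout, viewer, r
def cam(n): 
    c=viewer.read_camera(n); return c["image"],np.array(c["mtx"]),np.array(c["pose"]),c
def ray(K,P,u,v):
    d=np.linalg.inv(K)@[u,v,1]; d=P[:3,:3]@[d[0],-d[1],-d[2]]; return P[:3,3],d
def onz(K,P,u,v,z):
    o,d=ray(K,P,u,v); return o+d*(z-o[2])/d[2]
def proj(K,P,p):
    q=P[:3,:3].T@(np.array(p)-P[:3,3]); q=K@[q[0],-q[1],-q[2]]; return q[:2]/q[2]
E
python3 - <<'E'
from h import *
for n in("top","side"):
    im,K,P,c=cam(n); cv2.imwrite(f"pics/{n}0.png",im); print(c.keys(),K.round(1),P.round(3))
print(readout.observe(),r.grip_depth)
E
```

```text
pics
dict_keys(['image', 'mtx', 'pose']) [[531.5   0.  322.9]
 [  0.  531.5 243.6]
 [  0.    0.    1. ]] [[-0.015  0.993 -0.12   0.433]
 [-0.999 -0.02  -0.035 -0.034]
 [-0.038  0.12   0.992  1.022]
 [ 0.     0.     0.     1.   ]]
dict_keys(['image', 'mtx', 'pose']) [[548.4   0.  319.9]
 [  0.  548.4 242.3]
 [  0.    0.    1. ]] [[-0.961  0.162 -0.222  0.347]
 [-0.275 -0.548  0.79   0.748]
 [ 0.006  0.82   0.572  0.598]
 [ 0.     0.     0.     1.   ]]
{'t': 0.1, 'joint_positions': array([-1.28858485e+00,  3.51164819e-01,  1.65234440e+00, -5.08052279e-05,
        1.13909396e+00, -8.46001821e-02]), 'dq': array([ 1.19353811e-03, -1.34535003e-03, -6.98148941e-04,  9.97551391e-05,
        2.17606309e-03, -7.79630565e-04]), 'joint_torque': array([ 5.49593969e-04, -4.98026812e+01, -2.85703576e+01,  7.00465101e-02,
        2.39743089e-02, -5.62016157e-05]), 'ee_pos': array([ 0.19716768, -0.51307983,  0.18087085]), 'eef_rot': array([-5.00521525e-04,  9.83226177e-01,  1.82389772e-01, -7.27956447e-05]), 'contact_force': array([-0.66704224,  0.9512345 , -0.05094377]), 'wrist_torque': array([-0.01087076,  0.06698821, -0.01994171]), 'gripper_force': 0.0, 'grip_width': 0.09293596048816448} 0.0188
```

View pics/top0.png

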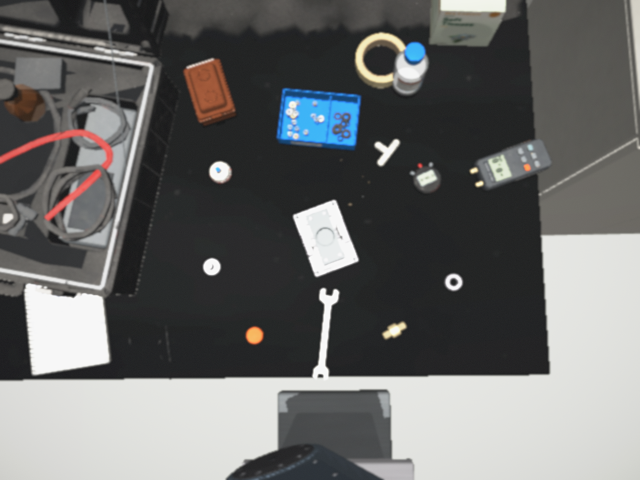

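View pics/side0.png

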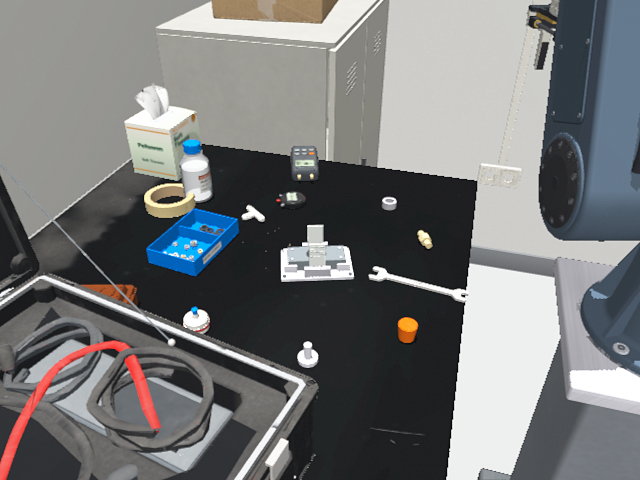

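Run:
```python
from h import *
rng={"top":dict(dock=(280,190,370,290),body=(195,250,230,285),ring=(438,266,470,300)),
"side":dict(dock=(270,220,365,290),body=(290,335,325,375),ring=(375,190,405,215))}
crops=[]
for n in rng:
    im,K,P,_=cam(n); g=cv2.cvtColor(im,cv2.COLOR_BGR2GRAY)
    for k,(a,b,c,d) in rng[n].items():
        s=g[b:d,a:c]; th,m=cv2.threshold(s,0,255,cv2.THRESH_OTSU)
        if k=="dock": m=(s>70).astype(np.uint8)*255
        cs,_=cv2.findContours(m,cv2.RETR_EXTERNAL,cv2.CHAIN_APPROX_NONE); ct=max(cs,key=cv2.contourArea)
        ct=ct+[a,b]; (u,v),sz,an=cv2.minAreaRect(ct.astype(np.float32)); M=cv2.moments(ct); cu,cv_=M['m10']/M['m00'],M['m01']/M['m00']
        z=dict(dock=.006,body=.004,ring=.008)[k]
        print(n,k,th,(u,v),sz,an,"cen",cu,cv_,onz(K,P,cu,cv_,z).round(4),"rect",onz(K,P,u,v,z).round(4))
        if k=="dock" and n=="top":
            w=np.array([onz(K,P,*p,z)[:2] for p in cv2.boxPoints(cv2.minAreaRect(ct.astype(np.float32)))]);print(w.round(4))
            e=np.diff(np.vstack([w,w[:1]]),axis=0);print(np.linalg.norm(e,axis=1),np.degrees(np.arctan2(e[:,1],e[:,0])))
        o=cv2.resize(im[b:d,a:c],None,fx=4 if k=="dock" else 5,fy=4 if k=="dock" else 5,interpolation=cv2.INTER_CUBIC); crops.append(o)
W=np.zeros((600,800,3),np.uint8)
def put(o,x,y): h,w=o.shape[:2]; h=min(h,600-y);w=min(w,800-x); W[y:y+h,x:x+w]=o[:h,:w]
put(crops[0],0,0);put(crops[3],370,0);put(crops[1],0,410);put(crops[2],200,410);put(crops[4],400,395);put(crops[5],600,410)
cv2.imwrite("pics/crops.png",W)
```

```text
top dock 138.0 (325.2328796386719, 237.78768920898438) (68.11795043945312, 48.33799362182617) 69.44395446777344 cen 325.216576691013 237.87805652588122 [ 0.5672 -0.0023  0.006 ] rect [ 0.5674 -0.0023  0.006 ]
[[ 0.6147  0.0643]
 [ 0.6462 -0.0243]
 [ 0.5209 -0.0678]
 [ 0.4899  0.0194]]
[0.09404027 0.13268129 0.09252845 0.13259469] [ -70.40610547 -160.86889141  109.5424925    19.78410257]
top body 139.0 (211.5, 266.0) (16.0, 17.0) 90.0 cen 211.31757289204097 266.28999211977936 [0.5165 0.2193 0.004 ] rect [0.5171 0.219  0.004 ]
top ring 127.0 (453.00006103515625, 281.5000305175781) (16.26345443725586, 16.26345443725586) 45.0 cen 453.19920634920635 281.65158730158726 [ 0.4786 -0.2429  0.008 ] rect [ 0.4789 -0.2426  0.008 ]
side dock 124.0 (315.8637390136719, 252.18344116210938) (56.321231842041016, 72.95347595214844) 87.95458984375 cen 315.55535542747356 259.4095821325648 [ 0.5693 -0.0156  0.006 ] rect [ 0.575  -0.0371  0.006 ]
side body 133.0 (308.2770690917969, 355.2420349121094) (20.191600799560547, 24.900310516357422) 28.610462188720703 cen 307.2997076023392 355.73440545808967 [0.5154 0.2113 0.004 ] rect [0.5143 0.21   0.004 ]
side ring 106.0 (389.0, 203.0) (12.0, 14.0) 90.0 cen 388.8390410958904 202.89383561643837 [ 0.4767 -0.2474  0.008 ] rect [ 0.4763 -0.2471  0.008 ]
```

View pics/crops.png

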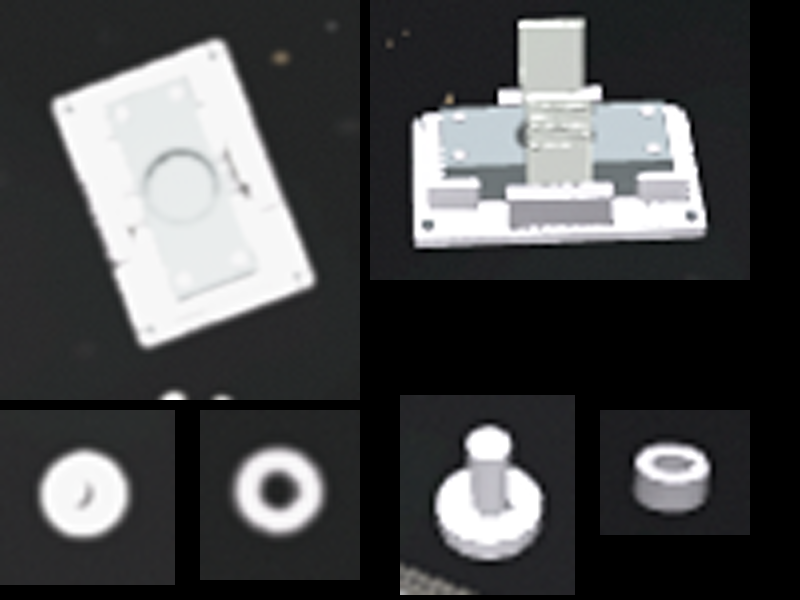

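```bash
cat >> h.py <<'E'
from scipy.spatial.transform import Rotation as R
def delta(p,yawx):
    s=readout.observe(); q=s["eef_rot"]; Rt=R.from_quat([q[1],q[2],q[3],q[0]])
    a=np.radians(yawx); T=R.from_matrix(np.array([[np.cos(a),np.sin(a),0],[np.sin(a),-np.cos(a),0],[0,0,-1]]))
    print("delta mm",(Rt.inv().apply(np.array(p)-s["ee_pos"])*1000).round(1),"rv",(Rt.inv()*T).as_rotvec().round(4))
def st():
    s=readout.observe(); q=s["eef_rot"]; M=R.from_quat([q[1],q[2],q[3],q[0]]).as_matrix()
    print("t",round(s["t"],2),"p",s["ee_pos"].round(4),"yawx",np.degrees(np.arctan2(M[1,0],M[0,0])).round(2),"tilt",M[:,2].round(4),"w",round(s["grip_width"],4),"F",s["contact_force"].round(1),"g",round(s["gripper_force"],1))
E
python3 - <<'E'
from h import *
im,K,P,_=cam("top"); print("pocket top",onz(K,P,324.9,236.1,.028), "screws",onz(K,P,324.65,236.2,.028))
g=cv2.cvtColor(im,cv2.COLOR_BGR2GRAY)
# carrier top quad (grey inside white dock)
s=g[190:290,280:370]; m=((s>200)&(s<238)).astype(np.uint8); print(np.percentile(s[40:55,40:50],[5,50,95]),np.percentile(s[20:80,15:75],[50,90,99]))
K2=None
im,K,P,_=cam("side"); 
for z,p in ((.068,[(519-370,20),(584-370,18)]),(.028,[(458-370,119),(637-370,112),(651-370,149),(459-370,159)])):
    for u,v in p: print(z,onz(K,P,270+(u+.5)/4-.5,220+(v+.5)/4-.5,z).round(4))
st(); delta([.5165,.2193,.14],19.5)
E
```

```text
pocket top [ 0.56771601 -0.00240874  0.028     ] screws [ 0.5675352 -0.0019334  0.028    ]
[228. 235. 236.] [236. 247. 250.]
0.068 [ 0.5897 -0.0303  0.068 ]
0.068 [ 0.5626 -0.04    0.068 ]
0.028 [ 0.6104 -0.0039  0.028 ]
0.028 [ 0.5351 -0.0317  0.028 ]
0.028 [ 0.5222 -0.0064  0.028 ]
0.028 [0.6005 0.0244 0.028 ]
t 0.3 p [ 0.1972 -0.5133  0.1811] yawx 21.01 tilt [-1.e-04  4.e-04 -1.e+00] w 0.0927 F [ 0.4 -0.4  0.2] g 0.0
delta mm [ 560.7 -569.4   41.4] rv [-0.0004 -0.      0.0264]
```

>>> apply_moves:
  series:
    - [561,-569,30,0,0,0.026,1]
    - [561,-569,30,0,0,0.026,1]
    - [561,-569,30,0,0,0.026,1]
    - [561,-569,30,0,0,0.026,1]
    - [561,-569,30,0,0,0.026,1]
    - [561,-569,30,0,0,0.026,1]
    - [561,-569,30,0,0,0.026,1]
    - [561,-569,30,0,0,0.026,1]
    - [561,-569,30,0,0,0.026,1]
    - [561,-569,30,0,0,0.026,1]
    - [561,-569,30,0,0,0.026,1]
    - [561,-569,30,0,0,0.026,1]
  grip_force: 8

```text
t: 1.3
ee_pos: [0.3975, -0.0534, 0.1628]
eef_rot: [0.0, 0.986, 0.17, 0.0]
contact_force: [0.5, -0.7, 0.0]
grip_width: 0.093
gripper_force: 0.0
```

```bash
python3 -c "
from h import *
st();delta([.5165,.2193,.10],19.6)"
```

```text
t 1.3 p [ 0.3975 -0.0534  0.1628] yawx 19.52 tilt [ 8.e-04 -2.e-04 -1.e+00] w 0.093 F [ 0.5 -0.7  0. ] g 0.0
delta mm [ 203.2 -217.3   62.8] rv [ 0.0005 -0.0007 -0.0013]
```

>>> apply_moves:
  series:
    - [203,-217,63,0,0,0,1]
    - [203,-217,63,0,0,0,1]
    - [203,-217,63,0,0,0,1]
    - [203,-217,63,0,0,0,1]
    - [203,-217,63,0,0,0,1]
    - [203,-217,63,0,0,0,1]
    - [203,-217,63,0,0,0,1]
    - [203,-217,63,0,0,0,1]
    - [203,-217,63,0,0,0,1]
    - [203,-217,63,0,0,0,1]

```text
t: 2.13
ee_pos: [0.5154, 0.2166, 0.0992]
eef_rot: [0.0, 0.985, 0.17, -0.001]
contact_force: [-0.0, 0.1, -0.1]
grip_width: 0.093
gripper_force: 0.0
```

```bash
python3 -c "
from h import *
st();delta([.5165,.2193,.017],19.6)"
```

```text
t 2.13 p [0.5154 0.2166 0.0992] yawx 19.59 tilt [-1.e-03 -6.e-04 -1.e+00] w 0.093 F [-0.   0.1 -0.1] g 0.0
delta mm [ 2.  -2.2 82.2] rv [ 0.0002  0.0011 -0.0002]
```

>>> apply_moves:
  series:
    - [2,-2,30,0,0,0,0]
    - [2,-2,60,0,0,0,0]
    - [2,-2,82,0,0,0,0]
    - [2,-2,82,0,0,0,0]
    - [2,-2,82,0,0,0,-1]
    - [2,-2,82,0,0,0,-1]
    - [2,-2,82,0,0,0,-1]
    - [2,-2,82,0,0,0,-1]
    - [2,-2,82,0,0,0,-1]
    - [2,-2,82,0,0,0,-1]
    - [2,-2,82,0,0,0,-1]
    - [2,-2,82,0,0,0,-1]
  grip_force: 4

```text
t: 3.13
ee_pos: [0.5172, 0.2195, 0.0177]
eef_rot: [-0.0, 0.986, 0.17, 0.0]
contact_force: [-0.7, 0.2, -1.0]
grip_width: 0.0175
gripper_force: 0.0
```

```bash
python3 -c "
from h import *
st()"
```

```text
t 3.13 p [0.5172 0.2195 0.0177] yawx 19.53 tilt [ 2.e-04  0.e+00 -1.e+00] w 0.0175 F [-0.7  0.2 -1. ] g 0.0
```

Still closing; hold, then open to ~30 mm, turn 90° and close again.

>>> apply_moves:
  series:
    - [0,0,0,0,0,0,-1]
    - [0,0,0,0,0,0,-1]
    - [0,0,0,0,0,0,-1]
    - [0,0,0,0,0,0,-1]

```text
t: 3.47
ee_pos: [0.5171, 0.2195, 0.0175]
eef_rot: [-0.0, 0.986, 0.17, -0.0]
contact_force: [0.2, 0.4, 0.2]
grip_width: 0.0005
gripper_force: 0.0
```

>>> apply_moves:
  series:
    - [0,0,0,0,0,0,-0.4]
    - [0,0,0,0,0,0,-0.4]
    - [0,0,0,0,0,0,-0.4]
    - [0,0,0,0,0,-1.0,-0.4]
    - [0,0,0,0,0,-1.0,-0.4]
    - [0,0,0,0,0,-1.0,-0.4]
    - [0,0,0,0,0,-1.0,-0.4]
    - [0,0,0,0,0,-1.0,-0.4]
    - [0,0,0,0,0,-1.0,-0.4]
    - [0,0,0,0,0,-1.0,-0.4]
    - [0,0,0,0,0,-1.0,-0.4]
    - [0,0,0,0,0,-1.0,-0.4]

```text
t: 4.47
ee_pos: [0.5171, 0.2194, 0.0176]
eef_rot: [0.0, 0.782, 0.624, -0.0]
contact_force: [0.5, 0.7, 0.3]
grip_width: 0.0276
gripper_force: 0.0
```

>>> apply_moves:
  series:
    - [0,0,0,0,0,-0.571,-0.4]
    - [0,0,0,0,0,-0.571,-0.4]
    - [0,0,0,0,0,-0.571,-0.4]
    - [0,0,0,0,0,-0.571,-0.4]
    - [0,0,0,0,0,-0.571,-0.4]
    - [0,0,0,0,0,-0.571,-1]
    - [0,0,0,0,0,-0.571,-1]
    - [0,0,0,0,0,-0.571,-1]
    - [0,0,0,0,0,-0.571,-1]
    - [0,0,0,0,0,-0.571,-1]
    - [0,0,0,0,0,-0.571,-1]

```text
t: 5.38
ee_pos: [0.5172, 0.2195, 0.0176]
eef_rot: [0.0, 0.577, 0.816, 0.0]
contact_force: [-0.1, -1.6, -0.4]
grip_width: 0.0004
gripper_force: 0.0
```

```bash
python3 -c "
from h import *
st()"
```

```text
t 5.38 p [0.5172 0.2195 0.0176] yawx 109.47 tilt [ 0.  0. -1.] w 0.0004 F [-0.1 -1.6 -0.4] g 0.0
```

Run:
```python
from h import *
a=cam("top")[0][210:330,150:310]; b=cam("side")[0][260:400,230:390]
W=np.zeros((600,800,3),np.uint8); a=cv2.resize(a,None,fx=2.5,fy=2.5); W[:a.shape[0],:a.shape[1]]=a
b=cv2.resize(b,None,fx=2.5,fy=2.5); W[:b.shape[0],400:400+b.shape[1]]=b; cv2.imwrite("pics/miss.png",W)
```

```text
(no output)
```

View pics/miss.png

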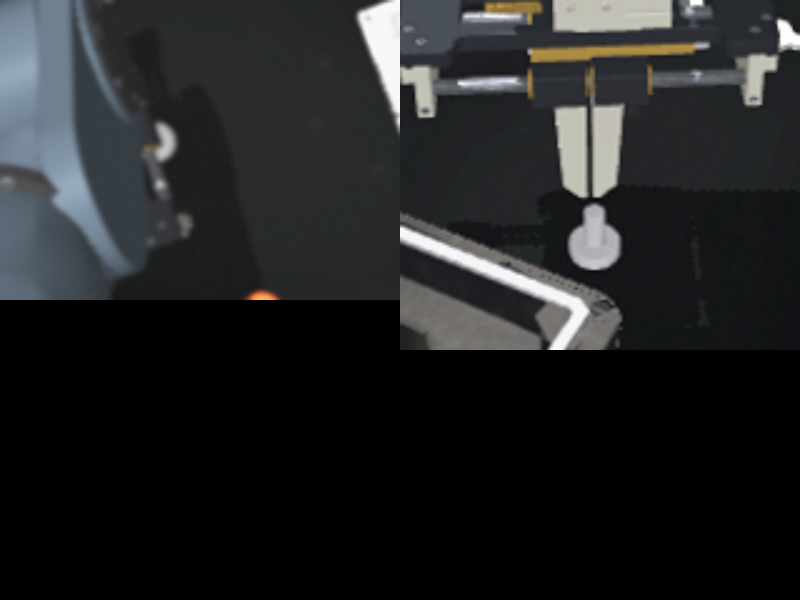

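Run:
```python
from h import *
s=readout.observe();p=s["ee_pos"]
for n in("top","side"):
    im,K,P,_=cam(n); print(n,proj(K,P,p),proj(K,P,[p[0],p[1],0.0]))
    print(P.round(4).tolist())
im,K,P,_=cam("side")
g=cv2.cvtColor(im,cv2.COLOR_BGR2GRAY)
for u,v,z in((308,344.5,.032),(308,356.5,.008)): print(onz(K,P,u,v,z))
```

```text
top [209.49698852 265.4090062 ] [211.754137   266.12456796]
[[-0.0155, 0.9926, -0.1204, 0.4329], [-0.9992, -0.0199, -0.0354, -0.0339], [-0.0376, 0.1197, 0.9921, 1.0223], [0.0, 0.0, 0.0, 1.0]]
side [304.37464433 352.86843496] [304.49376812 361.40977091]
[[-0.9615, 0.1622, -0.222, 0.3466], [-0.2749, -0.5482, 0.7899, 0.7481], [0.0064, 0.8205, 0.5716, 0.598], [0.0, 0.0, 0.0, 1.0]]
[0.51277042 0.21569162 0.032     ]
[0.51280979 0.21606028 0.008     ]
```

>>> apply_moves:
  series:
    - [0,0,-40,0,0,0,-1]
    - [0,0,-60,0,0,0,-1]
    - [-86,0,-60,0,0,0,-1]
    - [-86,0,-60,0,0,0,-1]
    - [-86,0,-60,0,0,0,-1]
    - [-86,0,-20,0,0,0,-1]
    - [-86,0,0,0,0,0,-1]
    - [-86,0,8,0,0,0,-1]
    - [-86,0,12,0,0,0,-1]
    - [-86,0,12,0,0,0,-1]

```text
t: 6.47
ee_pos: [0.5459, 0.1386, 0.0055]
eef_rot: [-0.0, 0.577, 0.817, -0.0]
contact_force: [-0.5, 0.2, -0.5]
grip_width: 0.0002
gripper_force: 0.0
```

Run:
```python
from h import *
st(); p=readout.observe()["ee_pos"]
im,K,P,_=cam("side"); u,v=proj(K,P,p); print(u,v); u,v=int(u),int(v)
W=cv2.resize(im[v-100:v+50,u-100:u+100],None,fx=4,fy=4); cv2.imwrite("pics/touch.png",W)
```

```text
t 6.47 p [0.5459 0.1386 0.0055] yawx 109.55 tilt [-4.e-04 -1.e-04 -1.e+00] w 0.0002 F [-0.5  0.2 -0.5] g 0.0
302.2895378204624 318.2304584208933
```

View pics/touch.png

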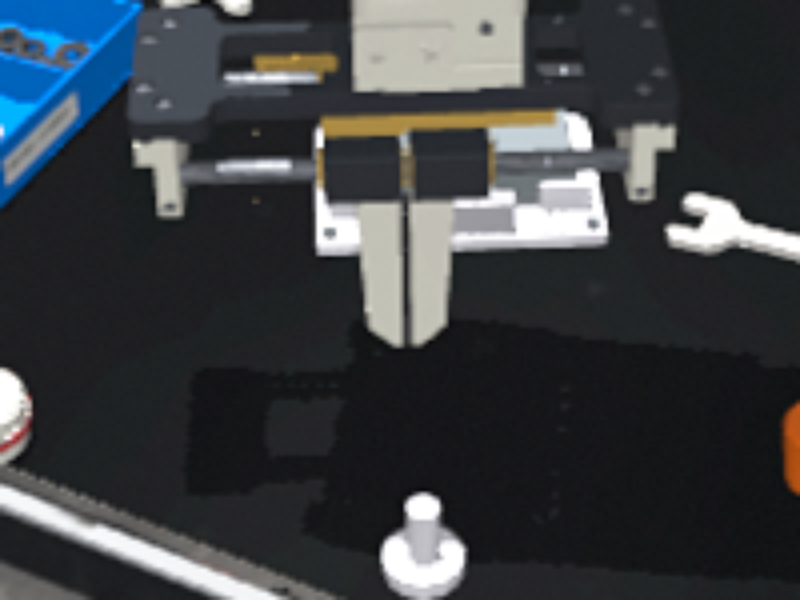

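>>> apply_moves:
  series:
    - [0,0,2,0,0,0,-1]
    - [0,0,4,0,0,0,-1]
    - [0,0,6,0,0,0,-1]
    - [0,0,6,0,0,0,-1]

```text
t: 6.85
ee_pos: [0.5459, 0.1385, -0.0004]
eef_rot: [0.0, 0.577, 0.817, 0.0]
contact_force: [0.3, 0.1, -0.4]
grip_width: 0.0006
gripper_force: 0.0
```

>>> apply_moves:
  series:
    - [0,0,2,0,0,0,-1]
    - [0,0,4,0,0,0,-1]
    - [0,0,5,0,0,0,-1]
    - [0,0,5,0,0,0,-1]

```text
t: 7.18
ee_pos: [0.5457, 0.1384, -0.0057]
eef_rot: [-0.0, 0.577, 0.817, -0.0]
contact_force: [0.3, -0.0, -0.2]
grip_width: 0.0005
gripper_force: 0.0
```

>>> apply_moves:
  series:
    - [0,0,3,0,0,0,-1]
    - [0,0,6,0,0,0,-1]
    - [0,0,9,0,0,0,-1]
    - [0,0,12,0,0,0,-1]
    - [0,0,12,0,0,0,-1]

```text
t: 7.6
ee_pos: [0.5455, 0.1383, -0.0182]
eef_rot: [-0.0, 0.577, 0.817, -0.0]
contact_force: [-0.5, -0.2, -0.4]
grip_width: 0.0006
gripper_force: 0.0
```

>>> apply_moves:
  series:
    - [0,0,1,0,0,0,-1]
    - [0,0,2,0,0,0,-1]
    - [0,0,3,0,0,0,-1]
    - [0,0,3,0,0,0,-1]

```text
t: 7.93
ee_pos: [0.5459, 0.1384, -0.0205]
eef_rot: [-0.0, 0.577, 0.817, -0.0]
contact_force: [0.4, -0.4, -0.2]
grip_width: 0.0005
gripper_force: 0.0
```

>>> apply_moves:
  series:
    - [0,0,1,0,0,0,-1]
    - [0,0,2,0,0,0,-1]
    - [0,0,2,0,0,0,-1]

```text
t: 8.18
ee_pos: [0.5458, 0.1384, -0.0226]
eef_rot: [-0.0, 0.577, 0.817, -0.0]
contact_force: [-0.0, -0.2, 0.4]
grip_width: 0.0005
gripper_force: 0.0
```

>>> apply_moves:
  series:
    - [0,0,1,0,0,0,-1]
    - [0,0,2,0,0,0,-1]
    - [0,0,2,0,0,0,-1]

```text
t: 8.43
ee_pos: [0.5458, 0.1384, -0.0246]
eef_rot: [-0.0, 0.577, 0.817, -0.0]
contact_force: [-0.8, 0.3, -0.4]
grip_width: 0.0001
gripper_force: 0.0
```

>>> apply_moves:
  series:
    - [0,0,1,0,0,0,-1]
    - [0,0,2,0,0,0,-1]
    - [0,0,2,0,0,0,-1]

```text
t: 8.68
ee_pos: [0.5458, 0.1384, -0.0266]
eef_rot: [-0.0, 0.577, 0.817, -0.0]
contact_force: [0.4, 0.1, 0.7]
grip_width: 0.0004
gripper_force: 0.0
```

>>> apply_moves:
  series:
    - [0,0,1,0,0,0,-1]
    - [0,0,2,0,0,0,-1]
    - [0,0,2,0,0,0,-1]

```text
t: 8.93
ee_pos: [0.5458, 0.1384, -0.0286]
eef_rot: [-0.0, 0.577, 0.817, -0.0]
contact_force: [-0.1, 0.6, -0.3]
grip_width: 0.0003
gripper_force: 0.0
```

Run:
```python
from h import *
st(); p=readout.observe()["ee_pos"]
im,K,P,_=cam("side"); print(proj(K,P,p),proj(K,P,p+[0,0,.03]))
g=cv2.cvtColor(im,cv2.COLOR_BGR2GRAY); print(g[295:335,298:308])
```

```text
t 8.93 p [ 0.5458  0.1384 -0.0286] yawx 109.54 tilt [-3.e-04 -0.e+00 -1.e+00] w 0.0003 F [-0.1  0.6 -0.3] g 0.0
[302.65380425 333.83454364] [302.43309622 320.07383072]
[[193 192 193 198 147  50  86 168 196 191]
 [192 193 193 197 148  48  85 168 194 192]
 [192 193 193 198 147  48  87 168 195 191]
 [192 193 193 197 147  48  86 169 195 191]
 [192 193 193 197 147  48  86 168 196 192]
 [193 193 193 197 148  48  86 168 196 193]
 [192 192 193 198 147  49  86 169 196 193]
 [193 193 193 198 148  48  84 168 197 192]
 [192 192 193 198 147  49  73 164 196 193]
 [192 193 193 198 150  55  71 165 196 193]
 [191 193 194 197 160  77  66 162 198 193]
 [192 192 193 197 160  76  51 158 197 193]
 [193 193 193 196 160  77  51 160 197 193]
 [192 193 193 195 159  77  52 158 197 194]
 [193 192 193 197 160  78  53 159 198 192]
 [192 193 193 197 160  77  53 159 197 193]
 [192 192 193 197 160  78  53 159 197 193]
 [192 193 192 197 160  79  52 159 197 194]
 [192 192 193 196 159  78  53 159 197 193]
 [192 192 194 197 159  78  54 159 197 193]
 [192 193 194 197 159  77  53 159 197 192]
 [193 193 193 197 160  78  52 159 196 193]
 [196 194 193 197 160  77  52 160 197 194]
 [187 194 196 198 161  78  54 160 198 196]
 [109 165 193 202 163  79  53 162 203 193]
 [ 10  69 153 188 149  69  43 147 188 144]
 [ 18  16  38  55  37  14  16  13  11  13]
 [ 21  21  19  20  20  18  20  19  22  23]
 [ 23  21  22  21  20  23  20  20  19  20]
 [ 23  23  23  23  24  24  19  22  22  23]
 [ 21  22  22  23  23  21  25  21  24  21]
 [ 22  20  21  21  23  21  21  22  22  25]
 [ 23  21  23  19  23  23  21  19  24  21]
 [ 20  25  23  21  23  22  23  22  22  22]
 [ 21  22  23  23  20  22  22  23  21  20]
 [ 21  23  23  22  22  22  23  23  22  21]
 [ 23  24  22  23  22  21  23  22  22  22]
 [ 23  22  21  22  21  23  22  22  21  22]
 [ 21  23  22  22  23  21  22  23  21  24]
 [ 22  21  22  24  21  22  21  24  24  21]]
```

>>> apply_moves:
  series:
    - [0,0,0.5,0,0,0,-1]
    - [0,0,1,0,0,0,-1]
    - [0,0,1,0,0,0,-1]

```text
t: 9.23
ee_pos: [0.5459, 0.1384, -0.0295]
eef_rot: [-0.0, 0.577, 0.817, -0.0]
contact_force: [0.4, 0.4, -0.8]
grip_width: 0.0006
gripper_force: 0.0
```

>>> apply_moves:
  series:
    - [0,0,0.5,0,0,0,-1]
    - [0,0,1,0,0,0,-1]
    - [0,0,1,0,0,0,-1]

```text
t: 9.48
ee_pos: [0.5459, 0.1384, -0.0305]
eef_rot: [-0.0, 0.577, 0.817, -0.0]
contact_force: [0.3, -1.6, 0.1]
grip_width: 0.0004
gripper_force: 0.0
```

>>> apply_moves:
  series:
    - [0,0,0.5,0,0,0,-1]
    - [0,0,1,0,0,0,-1]
    - [0,0,1,0,0,0,-1]

```text
t: 9.73
ee_pos: [0.5458, 0.1384, -0.0315]
eef_rot: [-0.0, 0.577, 0.817, -0.0]
contact_force: [0.2, -0.8, -0.6]
grip_width: 0.0002
gripper_force: 0.0
```

>>> apply_moves:
  series:
    - [0,0,0.5,0,0,0,-1]
    - [0,0,1,0,0,0,-1]
    - [0,0,1,0,0,0,-1]

```text
t: 9.98
ee_pos: [0.5458, 0.1384, -0.0325]
eef_rot: [-0.0, 0.577, 0.817, -0.0]
contact_force: [-0.0, 0.5, -0.3]
grip_width: 0.0008
gripper_force: 0.0
```

>>> apply_moves:
  series:
    - [0,0,0.5,0,0,0,-1]
    - [0,0,1,0,0,0,-1]
    - [0,0,1,0,0,0,-1]

```text
t: 10.23
ee_pos: [0.5458, 0.1384, -0.0335]
eef_rot: [-0.0, 0.577, 0.817, -0.0]
contact_force: [0.6, 0.5, 0.3]
grip_width: 0.0004
gripper_force: 0.0
```

>>> apply_moves:
  series:
    - [0,0,0.5,0,0,0,-1]
    - [0,0,1,0,0,0,-1]
    - [0,0,1,0,0,0,-1]

```text
t: 10.48
ee_pos: [0.5458, 0.1384, -0.0345]
eef_rot: [-0.0, 0.577, 0.817, -0.0]
contact_force: [0.1, -0.3, -0.4]
grip_width: 0.0004
gripper_force: 0.0
```

>>> apply_moves:
  series:
    - [0,0,0.5,0,0,0,-1]
    - [0,0,1,0,0,0,-1]
    - [0,0,1.5,0,0,0,-1]
    - [0,0,1.5,0,0,0,-1]

```text
t: 10.82
ee_pos: [0.5458, 0.1384, -0.0361]
eef_rot: [-0.0, 0.577, 0.817, -0.0]
contact_force: [-0.0, -0.1, 0.7]
grip_width: 0.0004
gripper_force: 0.0
```

>>> apply_moves:
  series:
    - [0,0,0.5,0,0,0,-1]
    - [0,0,1,0,0,0,-1]
    - [0,0,1.5,0,0,0,-1]
    - [0,0,1.5,0,0,0,-1]

```text
t: 11.15
ee_pos: [0.5459, 0.1384, -0.0371]
eef_rot: [-0.0, 0.577, 0.817, -0.0]
contact_force: [-2.8, -0.3, 6.3]
grip_width: 0.0005
gripper_force: 3.0
```

Run:
```python
from h import *
st(); p=readout.observe()["ee_pos"]
im,K,P,_=cam("side"); print(proj(K,P,p),proj(K,P,p+[0,0,.035]))
g=cv2.cvtColor(im,cv2.COLOR_BGR2GRAY); print(g[314:334,298:308])
```

```text
t 11.15 p [ 0.5459  0.1384 -0.0371] yawx 109.54 tilt [-0. -0. -1.] w 0.0005 F [-2.8 -0.3  6.3] g 3.0
[302.62589271 337.60603574] [302.36833582 321.67479036]
[[192 193 194 197 160  79  52 158 197 194]
 [193 193 193 197 160  79  54 159 197 192]
 [192 193 193 196 160  79  53 158 198 193]
 [192 192 193 196 159  78  54 158 197 193]
 [192 192 194 197 160  79  53 159 197 193]
 [192 193 194 197 160  77  53 159 196 193]
 [193 192 193 197 160  78  54 159 197 192]
 [196 193 194 197 160  78  54 158 198 194]
 [187 193 196 197 161  78  53 159 198 196]
 [108 167 194 202 163  79  54 162 203 193]
 [ 12  70 153 187 148  69  41 147 188 145]
 [ 20  15  42  35  11  16  17  14  10  13]
 [ 22  19  18  20  19  22  20  19  21  20]
 [ 22  23  21  20  22  22  22  24  21  22]
 [ 22  22  21  23  21  23  21  23  21  24]
 [ 24  25  21  22  22  23  23  22  23  22]
 [ 23  21  21  22  22  21  22  23  22  22]
 [ 22  20  24  22  21  23  22  23  21  22]
 [ 23  23  23  23  22  24  20  21  21  21]
 [ 21  22  22  21  22  23  22  24  23  22]]
```

>>> apply_moves:
  series:
    - [0,0,-40,0,0,0.1,-1]
    - [0,0,-75,0,0,0.2,0]
    - [40,0,-75,0,0,0.3,0]
    - [86,0,-75,0,0,0.9,0]
    - [86,0,-75,0,0,0.9,0]
    - [86,0,-75,0,0,0.9,0]
    - [86,0,-75,0,0,0.9,0]
    - [86,0,-75,0,0,0.9,0]

```text
t: 11.87
ee_pos: [0.5169, 0.2198, 0.0376]
eef_rot: [-0.0, 0.876, 0.482, 0.0]
contact_force: [1.4, 0.1, -0.2]
grip_width: 0.0427
gripper_force: 0.0
```

```bash
python3 -c "
from h import *
st();delta([.5165,.2193,-.020],19.5)"
```

```text
t 11.87 p [0.5169 0.2198 0.0376] yawx 57.65 tilt [-0.  0. -1.] w 0.0427 F [ 1.4  0.1 -0.2] g 0.0
delta mm [-0.7 -0.1 57.6] rv [-0.     -0.      0.6658]
```

>>> apply_moves:
  series:
    - [0,0,0,0,0,0.666,0]
    - [0,0,0,0,0,0.666,0]
    - [0,0,0,0,0,0.666,0]
    - [0,0,0,0,0,0.666,0]
    - [0,0,20,0,0,0.666,0]
    - [0,0,40,0,0,0.666,0]
    - [0,0,57,0,0,0.666,-0.1]
    - [0,0,57,0,0,0.666,-1]
    - [0,0,57,0,0,0.666,-1]
    - [0,0,57,0,0,0.666,-1]
    - [0,0,57,0,0,0.666,-1]
    - [0,0,57,0,0,0.666,-1]

```text
t: 12.87
ee_pos: [0.5178, 0.2197, -0.0184]
eef_rot: [-0.0, 0.985, 0.172, 0.001]
contact_force: [-0.3, 0.1, 0.2]
grip_width: 0.0128
gripper_force: 0.3
```

>>> apply_moves:
  series:
    - [0,0,0,0,0,0,-1]
    - [0,0,0,0,0,0,-1]

```text
t: 13.03
ee_pos: [0.5177, 0.2197, -0.0185]
eef_rot: [-0.0, 0.985, 0.172, 0.001]
contact_force: [0.3, 0.4, 6.1]
grip_width: 0.0121
gripper_force: 4.0
```

>>> apply_moves:
  series:
    - [0,0,0,0,0,0,-0.4]
    - [0,0,0,0,0,0,-0.4]
    - [0,0,0,0,0,-1.3,-0.4]
    - [0,0,0,0,0,-1.3,-0.4]
    - [0,0,0,0,0,-1.3,-0.4]
    - [0,0,0,0,0,-1.3,-0.4]
    - [0,0,0,0,0,-1.3,-0.4]
    - [0,0,0,0,0,-1.3,-0.4]
    - [0,0,0,0,0,-1.3,-0.4]
    - [0,0,0,0,0,-1.3,-0.4]
    - [0,0,0,0,0,-1.3,-0.4]
    - [0,0,0,0,0,-1.3,-0.4]

```text
t: 14.03
ee_pos: [0.517, 0.2194, -0.0195]
eef_rot: [-0.0, 0.696, 0.718, -0.0]
contact_force: [-0.7, -0.2, -0.3]
grip_width: 0.028
gripper_force: 0.0
```

>>> apply_moves:
  series:
    - [0,0,0,0,0,-0.27,-0.4]
    - [0,0,0,0,0,-0.27,-0.4]
    - [0,0,0,0,0,-0.27,-0.4]
    - [0,0,0,0,0,-0.27,-1]
    - [0,0,0,0,0,-0.27,-1]
    - [0,0,0,0,0,-0.27,-1]
    - [0,0,0,0,0,-0.27,-1]
    - [0,0,0,0,0,-0.27,-1]

```text
t: 14.7
ee_pos: [0.5171, 0.2194, -0.0195]
eef_rot: [-0.0, 0.596, 0.803, -0.0]
contact_force: [0.8, -0.7, -0.2]
grip_width: 0.0117
gripper_force: 4.0
```

Run:
```python
from h import *
st()
im=cam("side")[0][260:400,230:390]
cv2.imwrite("pics/grip.png",cv2.resize(im,None,fx=3,fy=3))
```

```text
t 14.7 p [ 0.5171  0.2194 -0.0195] yawx 106.83 tilt [-1.e-04 -0.e+00 -1.e+00] w 0.0117 F [ 0.8 -0.7 -0.2] g 4.0
```

View pics/grip.png

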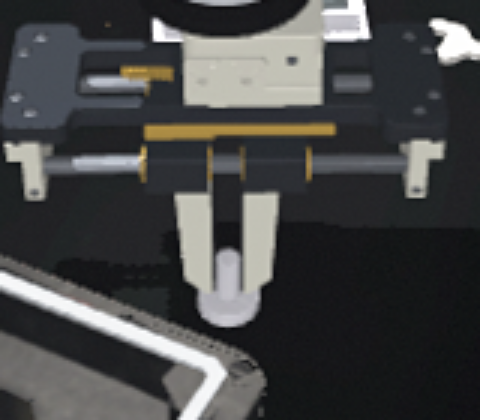

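>>> apply_moves:
  series:
    - [0,0,0,0,0,0,-1]
    - [0,0,-10,0,0,0,-1]
    - [0,0,-50,0,0,-0.048,-1]
    - [0,0,-90,0,0,-0.048,-1]
    - [0,0,-90,0,0,-0.048,-1]
  grip_force: 15

```text
t: 15.17
ee_pos: [0.5208, 0.2208, 0.078]
eef_rot: [0.003, 0.576, 0.817, 0.004]
contact_force: [1.1, 1.1, 0.3]
grip_width: 0.0117
gripper_force: 15.0
```

```bash
python3 -c "
from h import *
st();delta([.5682,-.0022,.07],109.6)"
```

```text
t 15.17 p [0.5208 0.2208 0.078 ] yawx 109.65 tilt [ 0.0099  0.0033 -0.9999] w 0.0117 F [1.1 1.1 0.3] g 15.0
delta mm [-225.9  -30.5    7.7] rv [0.0105 0.0002 0.0009]
```

>>> apply_moves:
  series:
    - [-226,-26,0,0,0,0,-1]
    - [-226,-26,0,0,0,0,-1]
    - [-226,-26,0,0,0,0,-1]
    - [-226,-26,0,0,0,0,-1]
    - [-226,-26,0,0,0,0,-1]
    - [-226,-26,0,0,0,0,-1]
    - [-226,-26,0,0,0,0,-1]
    - [-226,-26,0,0,0,0,-1]
    - [-226,-26,0,0,0,0,-1]
    - [-226,-26,0,0,0,0,-1]

```text
t: 16.0
ee_pos: [0.5684, -0.0009, 0.0707]
eef_rot: [-0.0, 0.576, 0.818, 0.0]
contact_force: [-0.3, 0.1, -0.7]
grip_width: 0.0113
gripper_force: 15.0
```

Run:
```python
from h import *
st();delta([.5682,-.0022,.07],109.6)
for n in("side",):
    im,K,P,_=cam(n); print(proj(K,P,[.5682,-.0022,.028]))
    cv2.imwrite("pics/over.png",cv2.resize(im[170:300,230:400],None,fx=4.5,fy=4.5,interpolation=cv2.INTER_CUBIC))
```

```text
t 16.0 p [ 0.5684 -0.0009  0.0707] yawx 109.72 tilt [-0.e+00  1.e-04 -1.e+00] w 0.0113 F [-0.3  0.1 -0.7] g 15.0
delta mm [-1.2 -0.7  0.7] rv [ 0.     -0.0001  0.0022]
[314.03497131 253.84917405]
```

View pics/over.png

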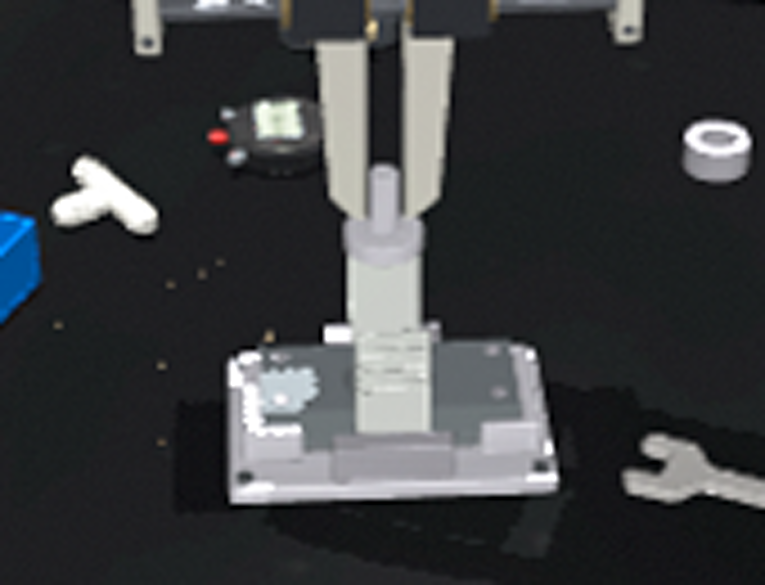

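>>> apply_moves:
  series:
    - [-1,-1,0,0,0,0,-1]
    - [-1,-1,25,0,0,0,-1]
    - [-1,-1,50,0,0,0,-1]
    - [-1,-1,62,0,0,0,-1]
    - [-1,-1,65,0,0,0,-1]
    - [-1,-1,67,0,0,0,-1]
    - [-1,-1,69,0,0,0,-1]
    - [-1,-1,69,0,0,0,-1]

```text
t: 16.72
ee_pos: [0.5686, -0.0034, 0.0023]
eef_rot: [0.0, 0.576, 0.817, 0.0]
contact_force: [-0.8, -0.0, -0.8]
grip_width: 0.0113
gripper_force: 15.0
```

```bash
python3 -c "
from h import *
st()"
```

```text
t 16.72 p [ 0.5686 -0.0034  0.0023] yawx 109.66 tilt [ 1.1e-03 -1.0e-04 -1.0e+00] w 0.0113 F [-0.8 -0.  -0.8] g 15.0
```

>>> apply_moves:
  series:
    - [1,0,2,0,0,0,-1]
    - [1,0,4,0,0,0,-1]
    - [1,0,6,0,0,0,-1]
    - [1,0,7,0,0,0,-1]
    - [1,0,7,0,0,0,-1]

```text
t: 17.13
ee_pos: [0.5677, -0.0025, -0.0054]
eef_rot: [-0.0, 0.576, 0.817, -0.0]
contact_force: [-0.6, 0.7, -0.6]
grip_width: 0.0112
gripper_force: 15.0
```

Underside now ~14 mm; half a mm more, then release and retreat.

>>> apply_moves:
  series:
    - [0,0,0.5,0,0,0,-1]
    - [0,0,0.5,0,0,0,-1]

```text
t: 17.3
ee_pos: [0.5678, -0.0025, -0.0055]
eef_rot: [0.0, 0.576, 0.817, 0.0]
contact_force: [-2.1, 0.2, 5.1]
grip_width: 0.0116
gripper_force: 15.0
```

>>> apply_moves:
  series:
    - [0,0,0.5,0,0,0,-0.4]
    - [0,0,0.5,0,0,0,-0.4]
    - [0,0,0.5,0,0,0,-0.4]
    - [0,0,0.5,0,0,0,-0.4]
    - [0,0,-15,0,0,0,-0.4]
    - [0,0,-50,0,0,0,-0.4]
    - [0,0,-90,0,0,0,-0.2]

```text
t: 17.88
ee_pos: [0.5662, -0.0024, 0.0834]
eef_rot: [-0.002, 0.576, 0.817, -0.001]
contact_force: [0.8, -0.9, -0.1]
grip_width: 0.0311
gripper_force: 0.0
```

Run:
```python
from h import *
st();delta([.4792,-.2428,.06],109.6)
im,K,P,_=cam("side")
cv2.imwrite("pics/placed.png",cv2.resize(im[170:300,230:400],None,fx=4.5,fy=4.5,interpolation=cv2.INTER_CUBIC))
```

```text
t 17.88 p [ 0.5662 -0.0024  0.0834] yawx 109.65 tilt [-4.3e-03  4.0e-04 -1.0e+00] w 0.0311 F [ 0.8 -0.9 -0.1] g 0.0
delta mm [-197.2 -162.7   23.7] rv [-0.0039 -0.0018  0.0008]
```

View pics/placed.png

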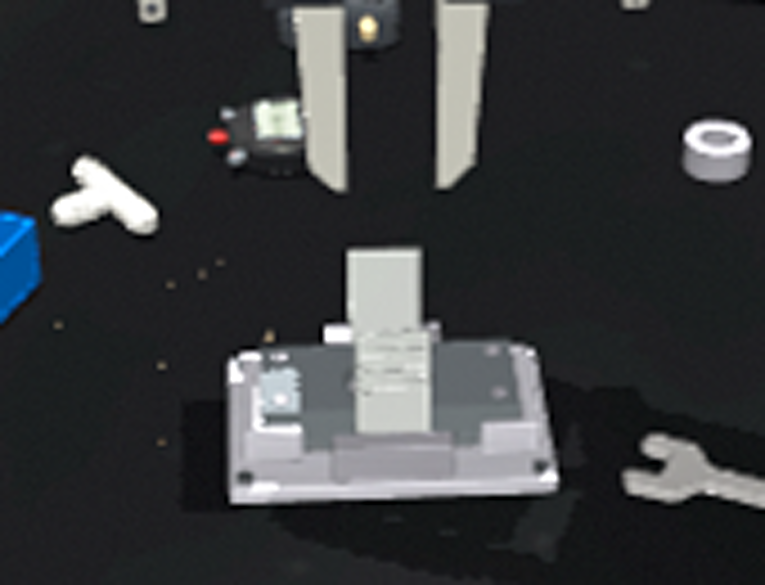

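>>> apply_moves:
  series:
    - [-197,-164,20,0,0,1.3,0]
    - [-197,-164,20,0,0,1.3,0.2]
    - [-197,-164,20,0,0,1.3,0.2]
    - [-197,-164,20,0,0,1.3,0.2]
    - [-197,-164,20,0,0,1.3,0.2]
    - [-197,-164,20,0,0,1.3,0.2]
    - [-197,-164,20,0,0,1.3,0.2]
    - [-197,-164,20,0,0,1.3,0.2]
    - [-197,-164,20,0,0,1.3,0.2]
    - [-197,-164,20,0,0,1.3,0.2]
    - [-197,-164,20,0,0,1.3,0.2]
  grip_force: 4

```text
t: 18.85
ee_pos: [0.4795, -0.2433, 0.0639]
eef_rot: [0.0, 0.954, 0.299, 0.0]
contact_force: [-0.7, 0.1, 0.3]
grip_width: 0.056
gripper_force: 0.0
```

Run:
```python
from h import *
st();delta([.4792,-.2428,-.028],19.6)
im,K,P,_=cam("top")
cv2.imwrite("pics/placedtop.png",cv2.resize(im[190:290,280:370],None,fx=6,fy=6,interpolation=cv2.INTER_CUBIC))
print(proj(K,P,[.5677,-.0025,.046]),proj(K,P,[.5677,-.0025,.022]))
```

```text
t 18.85 p [ 0.4795 -0.2433  0.0639] yawx 34.74 tilt [ 2.e-04 -1.e-04 -1.e+00] w 0.056 F [-0.7  0.1  0.3] g 0.0
delta mm [ 0.  -0.6 91.9] rv [ 2.000e-04 -1.000e-04  2.642e-01]
[324.6210781  234.81000134] [325.05496671 236.52969212]
```

View pics/placedtop.png

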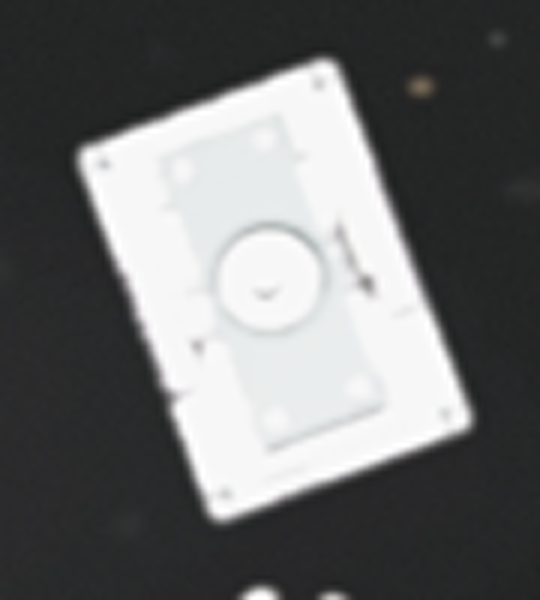

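>>> apply_moves:
  series:
    - [0,0,20,0,0,0.264,0.2]
    - [0,0,45,0,0,0.264,0.2]
    - [0,0,70,0,0,0.264,0.2]
    - [0,0,85,0,0,0.264,0.2]
    - [0,0,92,0,0,0.264,0.2]
    - [0,0,92,0,0,0.264,0.2]
    - [0,0,92,0,0,0.264,-1]
    - [0,0,92,0,0,0.264,-1]
    - [0,0,92,0,0,0.264,-1]
    - [0,0,92,0,0,0.264,-1]
    - [0,0,92,0,0,0.264,-1]

```text
t: 19.82
ee_pos: [0.4799, -0.2434, -0.0272]
eef_rot: [0.0, 0.985, 0.174, 0.0]
contact_force: [0.2, -0.1, 3.0]
grip_width: 0.0299
gripper_force: 4.0
```

>>> apply_moves:
  series:
    - [0,0,0,0,0,0,0]
    - [0,0,0,0,0,0,0]
    - [0,0,0,0,0,-1.3,0]
    - [0,0,0,0,0,-1.3,0]
    - [0,0,0,0,0,-1.3,0]
    - [0,0,0,0,0,-1.3,0]
    - [0,0,0,0,0,-1.3,0]
    - [0,0,0,0,0,-1.3,0]
    - [0,0,0,0,0,-1.3,0]
    - [0,0,0,0,0,-1.3,0]
    - [0,0,0,0,0,-1.3,0]
    - [0,0,0,0,0,-1.3,0]

```text
t: 20.82
ee_pos: [0.4795, -0.2431, -0.0279]
eef_rot: [-0.0, 0.695, 0.719, -0.0]
contact_force: [0.0, 0.4, -0.4]
grip_width: 0.0467
gripper_force: 0.0
```

>>> apply_moves:
  series:
    - [0,0,0,0,0,-0.32,0]
    - [0,0,0,0,0,-0.32,0]
    - [0,0,0,0,0,-0.32,0]
    - [0,0,0,0,0,-0.32,-1]
    - [0,0,0,0,0,-0.32,-1]
    - [0,0,0,0,0,-0.32,-1]
    - [0,0,0,0,0,-0.32,-1]
    - [0,0,0,0,0,-0.32,-1]

```text
t: 21.48
ee_pos: [0.4795, -0.2431, -0.0279]
eef_rot: [-0.0, 0.574, 0.819, 0.0]
contact_force: [0.0, 0.4, 0.3]
grip_width: 0.0299
gripper_force: 4.0
```

```bash
python3 -c "
from h import *
st()"
```

```text
t 21.48 p [ 0.4795 -0.2431 -0.0279] yawx 109.93 tilt [-0.  0. -1.] w 0.0299 F [0.  0.4 0.3] g 4.0
```

>>> apply_moves:
  series:
    - [0,0,0,0,0,0,-1]
    - [0,0,-10,0,0,0,-1]
    - [0,0,-50,0,0,0,-1]
    - [0,0,-90,0,0,0,-1]
    - [0,0,-100,0,0,0.006,-1]
    - [196,165,-100,0,0,0.006,-1]
    - [196,165,-100,0,0,0.006,-1]
    - [196,165,-100,0,0,0.006,-1]
    - [196,165,-100,0,0,0.006,-1]
    - [196,165,-100,0,0,0.006,-1]
    - [196,165,-100,0,0,0.006,-1]
    - [196,165,-100,0,0,0.006,-1]
  grip_force: 20

```text
t: 22.48
ee_pos: [0.5689, 0.0026, 0.0725]
eef_rot: [0.0, 0.575, 0.818, 0.001]
contact_force: [-0.1, 0.0, -0.1]
grip_width: 0.0288
gripper_force: 20.0
```

>>> apply_moves:
  series:
    - [2,2,0,0,0,0,-1]
    - [0,0,0,0,0,0,-1]
    - [0,0,0,0,0,0,-1]
    - [0,0,0,0,0,0,-1]

```text
t: 22.82
ee_pos: [0.5671, -0.0041, 0.0721]
eef_rot: [-0.0, 0.577, 0.817, -0.0]
contact_force: [-0.3, -0.2, 0.1]
grip_width: 0.0288
gripper_force: 20.0
```

```bash
python3 -c "
from h import *
st();delta([.5677,-.0025,.0],109.6)"
```

```text
t 22.82 p [ 0.5671 -0.0041  0.0721] yawx 109.54 tilt [-3.e-04 -1.e-04 -1.e+00] w 0.0288 F [-0.3 -0.2  0.1] g 20.0
delta mm [ 1.3  1.1 72.1] rv [-0.0003 -0.     -0.001 ]
```

>>> apply_moves:
  series:
    - [1.3,1.1,0,0,0,0,-1]
    - [1.3,1.1,25,0,0,0,-1]
    - [1.3,1.1,45,0,0,0,-1]
    - [1.3,1.1,50,0,0,0,-1]
    - [1.3,1.1,53,0,0,0,-1]
    - [1.3,1.1,56,0,0,0,-1]
    - [1.3,1.1,58,0,0,0,-1]
    - [1.3,1.1,58,0,0,0,-1]

```text
t: 23.48
ee_pos: [0.5685, -0.001, 0.0146]
eef_rot: [0.0, 0.576, 0.817, 0.0]
contact_force: [-0.9, 0.6, -0.8]
grip_width: 0.0287
gripper_force: 20.0
```

>>> apply_moves:
  series:
    - [0,0,4,0,0,0,-1]
    - [0,0,8,0,0,0,-1]
    - [0,0,12,0,0,0,-1]
    - [0,0,15,0,0,0,-1]
    - [0,0,17,0,0,0,-1]
    - [0,0,18.5,0,0,0,-1]
    - [0,0,18.5,0,0,0,-1]

```text
t: 24.07
ee_pos: [0.5678, -0.0014, -0.0041]
eef_rot: [-0.0, 0.576, 0.818, -0.001]
contact_force: [-4.2, -3.5, 9.1]
grip_width: 0.0288
gripper_force: 20.1
```

>>> apply_moves:
  series:
    - [0,0,-1.5,0,0,0,-1]
    - [-1.2,0,-1.5,0,0,0,-1]
    - [-1.2,0,-1.5,0,0,0,-1]
    - [-1.2,0,-1.5,0,0,0,-1]

```text
t: 24.4
ee_pos: [0.5685, -0.0021, -0.003]
eef_rot: [-0.0, 0.576, 0.817, -0.0]
contact_force: [-0.6, -0.7, 1.3]
grip_width: 0.0287
gripper_force: 20.0
```

>>> apply_moves:
  series:
    - [0,0,1,0,0,0,-1]
    - [0,0,2,0,0,0,-1]
    - [0,0,2,0,0,0,-1]

```text
t: 24.65
ee_pos: [0.5687, -0.0023, -0.0043]
eef_rot: [0.0, 0.576, 0.817, -0.0]
contact_force: [-5.5, -1.5, 11.6]
grip_width: 0.0288
gripper_force: 20.2
```

>>> apply_moves:
  series:
    - [0,0,-1.5,0,0,0,-1]
    - [0,-1.3,-1.5,0,0,0,-1]
    - [0,-1.3,-1.5,0,0,0,-1]

```text
t: 24.9
ee_pos: [0.5673, -0.0025, -0.0036]
eef_rot: [0.0, 0.576, 0.817, 0.0]
contact_force: [-0.3, -0.6, 0.1]
grip_width: 0.0284
gripper_force: 19.9
```

>>> apply_moves:
  series:
    - [0,0,1,0,0,0,-1]
    - [0,0,2,0,0,0,-1]
    - [0,0,2.5,0,0,0,-1]
    - [0,0,2.5,0,0,0,-1]

```text
t: 25.23
ee_pos: [0.5673, -0.0021, -0.0057]
eef_rot: [-0.0, 0.576, 0.817, 0.0]
contact_force: [-2.5, 2.9, 8.1]
grip_width: 0.0286
gripper_force: 20.0
```

Run:
```python
from h import *
st()
im,K,P,_=cam("side")
cv2.imwrite("pics/ring.png",cv2.resize(im[190:290,260:370],None,fx=6,fy=6,interpolation=cv2.INTER_CUBIC))
```

```text
t 25.23 p [ 0.5673 -0.0021 -0.0057] yawx 109.65 tilt [-2.e-04  5.e-04 -1.e+00] w 0.0286 F [-2.5  2.9  8.1] g 20.0
```

View pics/ring.png

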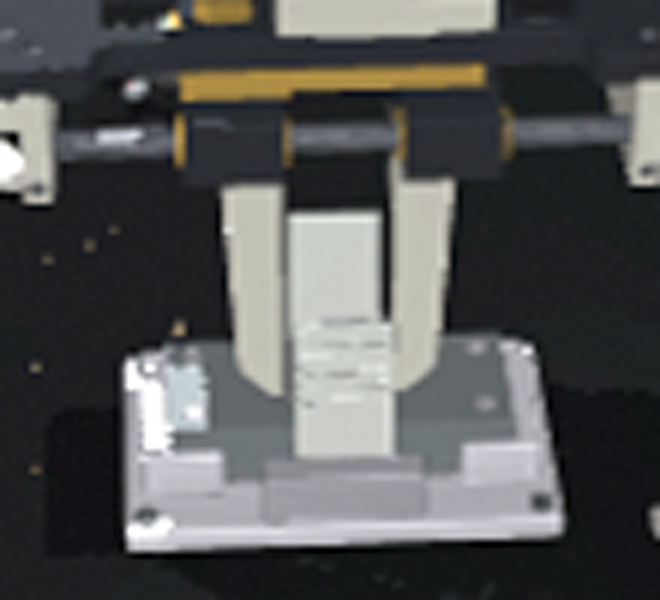

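>>> apply_moves:
  series:
    - [0,0,-0.5,0,0,0,-0.1]
    - [0,0,-0.5,0,0,0,-0.1]
    - [0,0,-0.5,0,0,0,-0.1]
    - [0,0,-0.5,0,0,0,-0.1]
    - [0,0,-0.5,0,0,0,-0.1]
    - [0,0,-20,0,0,0,-0.1]
    - [0,0,-60,0,0,0,0.4]
    - [0,0,-100,0,0,0.2,1]
    - [0,0,-100,0,0,0.4,1]

```text
t: 26.03
ee_pos: [0.571, -0.0028, 0.101]
eef_rot: [0.004, 0.675, 0.737, 0.003]
contact_force: [1.8, -0.7, 1.8]
grip_width: 0.0573
gripper_force: 0.0
```

>>> apply_moves:
  series:
    - [0,0,0,0,0,1.2,1]
    - [0,0,0,0,0,1.2,1]
    - [0,0,0,0,0,1.2,1]
    - [0,0,0,0,0,1.2,1]
    - [0,0,0,0,0,1.2,1]
    - [0,0,0,0,0,1.2,1]
    - [0,0,0,0,0,1.2,1]
    - [0,0,0,0,0,1.2,1]
    - [0,0,0,0,0,1.2,1]
    - [0,0,0,0,0,1.2,1]
    - [0,0,0,0,0,1.2,1]

```text
t: 26.95
ee_pos: [0.5673, -0.0025, 0.094]
eef_rot: [0.0, 0.974, 0.228, -0.0]
contact_force: [-0.2, 0.1, 0.1]
grip_width: 0.0929
gripper_force: 0.0
```

Run:
```python
from h import *
st();delta([.5677,-.0023,-.003],19.6)
im,K,P,_=cam("side")
g=cv2.cvtColor(im,cv2.COLOR_BGR2GRAY)
for p in ([.5677,-.0023,.038],[.5677,-.0023,.046],[.5677,-.0023,.068]): print(proj(K,P,p).round(1))
print(g[208:256:2,296:336:2])
```

```text
t 26.95 p [ 0.5673 -0.0025  0.094 ] yawx 26.38 tilt [-1.e-04 -0.e+00 -1.e+00] w 0.0929 F [-0.2  0.1  0.1] g 0.0
delta mm [ 0.5 -0.  97. ] rv [-0.000e+00  1.000e-04  1.183e-01]
[314.3 249.3]
[314.3 245.5]
[314.3 235.1]
[[ 20  22  28  32  31  29  30  32  32  24 124 193 187 187 188 188 149  24
   29  31]
 [ 30  31  30  31  32  30  31  30  29  24 124 191 188 188 187 189 148  24
   28  29]
 [ 31  32  32  29  30  28  31  30  30  24 126 191 188 188 188 188 140  25
   29  30]
 [ 31  31  31  30  30  32  32  31  31  23 125 192 188 188 187 190 140  26
   29  28]
 [ 31  33  29  30  31  29  30  30  29  23 126 193 189 190 191 191 140  27
   29  30]
 [ 29  32  30  30  31  30  30  31  29  23 122 167 158 152 141 130  69  27
   30  29]
 [ 30  32  31  31  29  31  31  31  30  27  73  67  55  32  21  25  28  30
   29  28]
 [ 30  31  31  32  32  28  30  30  31  28  29  30  28  28  29  29  28  30
   30  30]
 [ 31  31  30  30  30  29  28  34  34  39  44  48  49  54  27  31  31  28
   29  31]
 [ 30  30  30  32  31  19 228 221 225 225 227 226 227 204  21  29  30  30
   30  30]
 [ 29  29  30  32  30  17 214 20
[... 458 characters left out ...]
  30  28
   31  31]
 [ 30  31  28  30  26  17 208 203 204 203 204 204 205 183   3  10  18  17
   17  31]
 [ 29  17  17  60  76  75 189 204 203 204 204 204 194 193 114 189  13  20
   17  31]
 [ 22  19  16 122 148 156 192 201 220 190 190 191 206 206 216 133  34  14
   13  23]
 [ 84  79 110 111 144 146 148 207 205 201 203 211 203 200 209  99  88 101
  109 107]
 [210 210 211 115 103 101 133 214 211 210 203 203 201 205 214  91 104 103
  103 103]
 [205 205 207 161 103 102 139 205 204 205 206 205 209 208 213  98 103 103
  104 104]
 [206 205 206 174 101  96 129 198 190 200 173 167 205 203 216  96 104 104
  103 103]
 [205 205 207 159 102  90 131 197 209 203 200 201 189 182 197  91 103 103
  102 104]]
```

>>> apply_moves:
  series:
    - [0,0,0,0,0,0.118,1]
    - [0,0,30,0,0,0.118,1]
    - [0,0,60,0,0,0.118,1]
    - [0,0,85,0,0,0.118,1]
    - [0,0,97,0,0,0.118,1]
    - [0,0,97,0,0,0.118,1]
    - [0,0,97,0,0,0.118,0.4]
    - [0,0,97,0,0,0.118,0.3]
    - [0,0,97,0,0,0.118,-0.3]
    - [0,0,97,0,0,0.118,-0.3]
    - [0,0,97,0,0,0.118,-0.3]
    - [0,0,97,0,0,0.118,-0.3]
  grip_force: 30

```text
t: 28.0
ee_pos: [0.5679, -0.0027, -0.0022]
eef_rot: [0.0, 0.985, 0.172, 0.001]
contact_force: [-0.6, -0.3, 5.6]
grip_width: 0.0574
gripper_force: 4.3
```

>>> apply_moves:
  series:
    - [0,0,0,0,0,0,-0.3]
    - [0,0,0,0,0,0,-0.3]
    - [0,0,0,0,0,0,-0.3]
    - [0,0,0,0,0,0,-0.3]

```text
t: 28.33
ee_pos: [0.568, -0.0028, -0.0018]
eef_rot: [0.0, 0.985, 0.172, 0.001]
contact_force: [-1.8, -2.2, 10.6]
grip_width: 0.048
gripper_force: 30.1
```

```bash
python3 -c "
from h import *
st()"
```

```text
t 28.33 p [ 0.568  -0.0028 -0.0018] yawx 19.82 tilt [ 1.5e-03 -4.0e-04 -1.0e+00] w 0.048 F [-1.8 -2.2 10.6] g 30.1
```

>>> apply_moves:
  series:
    - [0,0,-2,0,0,0,-0.3]
    - [0,0,-5,0,0,0,-0.3]
    - [0,0,-9,0,0,0,-0.3]
    - [0,0,-14,0,0,0,-0.3]
    - [0,0,-20,0,0,0,-0.3]
    - [0,0,-26,0,0,0,-0.3]
    - [0,0,-32,0,0,0,-0.3]
    - [0,0,-38,0,0,0,-0.3]

```text
t: 29.0
ee_pos: [0.5673, -0.0023, 0.0358]
eef_rot: [-0.0, 0.985, 0.172, 0.0]
contact_force: [-0.1, -0.3, -3.4]
grip_width: 0.0482
gripper_force: 30.0
```

```bash
python3 -c "
from h import *
st()"
```

```text
t 29.0 p [ 0.5673 -0.0023  0.0358] yawx 19.82 tilt [ 1.e-04  2.e-04 -1.e+00] w 0.0482 F [-0.1 -0.3 -3.4] g 30.0
```

>>> apply_moves:
  series:
    - [0,0,-7,0,0,0,-0.3]
    - [0,0,-15,0,0,0,-0.3]
    - [0,0,-24,0,0,0,-0.3]
    - [0,0,-33,0,0,0,-0.3]
    - [0,0,-42,0,0,0,-0.3]
    - [0,0,-50,0,0,0,-0.3]
    - [0,0,-57,0,0,0,-0.3]
    - [0,0,-61,0,0,0,-0.3]
    - [0,0,-63,0,0,0,-0.3]
    - [0,0,-63,0,0,0,-0.3]
    - [0,0,-63,0,0,0,-0.3]
    - [0,0,-63,0,0,0,-0.3]

```text
t: 30.0
ee_pos: [0.567, -0.0025, 0.0976]
eef_rot: [-0.0, 0.985, 0.172, -0.0]
contact_force: [-0.3, -0.6, -3.4]
grip_width: 0.0478
gripper_force: 30.0
```

Run:
```python
from h import *
st()
im,K,P,_=cam("side"); cv2.imwrite("pics/final.png",im)
# carrier expected: plate-top and underside edges in column through carrier end
g=cv2.cvtColor(im,cv2.COLOR_BGR2GRAY)
a=np.radians(19.6);ex=np.array([np.cos(a),np.sin(a),0]);ey=np.array([-np.sin(a),np.cos(a),0]);c=np.array([.5675,-.0023,0])
for s in(-.035,.035):
    for z in(.108,.128): print(s,z,proj(K,P,c+s*ex+.0215*ey+[0,0,z]).round(1))
    u,v=proj(K,P,c+s*ex+.0215*ey+[0,0,.118]).astype(int); print(v-20,g[v-20:v+20,u])
```

```text
t 30.0 p [ 0.567  -0.0025  0.0976] yawx 19.81 tilt [-9.e-04  1.e-04 -1.e+00] w 0.0478 F [-0.3 -0.6 -3.4] g 30.0
-0.035 0.108 [336.3 221.7]
-0.035 0.128 [336.6 211.4]
196 [ 29  41  78 106 103 103 103 103 104 103 103 103 103 103 101 106 117 117
 116 116 116 114 117 122 117 106  23  29  30  29  31  31  30  28  30  33
  29  31  30  29]
0.035 0.108 [293.9 222.9]
0.035 0.128 [293.7 212.6]
197 [235 231 224 208 212 172 206 205 205 205 205 204 217 230 140 151 109 115
 115 116 117 115 116 121 123 108  33  26  30  30  30  32  30  30  31  32
  31  29  30  31]
```

```bash
python3 -c "
from h import *
print(r.finish_job())"
```

```text
the job is handed in; nothing more can be done
None
```

The job is handed in, with no verdict returned: the body and then the ring were set in the pocket, and the carrier was lifted about 10 cm by its pinched catches and held level. The measured weight (3.4 N) matches carrier plus both parts; I inferred the ring's seating from its height and that weight, because the catch plate hid it in my last view.

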